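# Seat a connector housing in the check fixture and hold it

### The arm

A 7-joint arm with a two-finger parallel gripper is mounted at the origin on the work surface. World frame = base frame: x ahead of the robot, y to its left, z up, the work surface at z = 0. Lengths are in m, angles in rad, forces in N, time in s.
With the tool pointing down it reaches from about 0.425 to 0.925 m from the base axis. Payload 6.8 kg.
Tool frame: the origin (TCP) lies at the very end of the fingers, on their centre line; the grasp point (between the pads) lies 19 mm behind it; z points along the fingers, x is the direction in which the jaws open and shut, and the axes are right-handed (so a half turn about z gives the same grasp; the last joint's range is limited). The gripper opens to 85 mm and grips with 20 to 120 N. Pads are 22 mm wide; open, the fingers measure 114 mm over their backs; the gripper's body (76 mm by 85 mm) begins 54 mm behind the grasp point. The pads swing forward as they close: fully open they stand 13 mm farther back than shut.
Start: joints at [-1.256, 0.477, 0.022, 1.555, -0.011, 1.109, -0.083], TCP at [0.277, 0.616, 0.231] pointing down, gripper open.
Joint ranges: [-2.96, 2.96], [-0.34, 2.1], [-1.41, 1.46], [0.24, 2.44], [-1.37, 4.51], [0.17, 1.92], [-2.96, 2.96]. Speed limits (rad/s): [2.39, 2.39, 3.14, 3.14, 3.14, 3.14, 3.14].

### API

Orientations are given as a unit quaternion [w, x, y, z].
In Python, from station import get_obs, read_camera, calibration, hand_in, recognise, outline_of, place_of gives the robot as it stands.
- The arm moves only by the tool move_arm, never from a script. Its argument "steps" is a list of rows, each an object with "fingers": the finger opening in mm, from 0 to 85.4; "translation": the shift along the world's x, y, z in mm, a list of three; "turn": the turn about the world's z in rad. In form: [{"fingers": fingers, "translation": [dx, dy, dz], "turn": turn}, ...]. A call has 1 to 10 rows; each row shifts and turns the commanded pose from where the row before left it; what a row does not reach is not made up. A row lasts 1/8 s, in which the tool goes at most 62.5 mm and 10.7 degrees, less where a joint would pass 70% of its speed; a pose out of reach is approached as far as the arm can. A call with a gripper value outside its range is refused whole. The fingers move at their own pace and stop on an object; "newtons" is the grip in N (left out, the last holds). Time passes only in rows, so rows that do not move let the fingers close. It gives the time, the measured TCP pose, the force and the opening at its end, in the units of the state.
- get_obs(): the state, without advancing time (a new reading comes with each control period).
- read_camera(name): name is "side" or "top" or "wrist"; returns the picture (400x640x3 uint8, blue, green, red); there is no depth.
- calibration(name): a dict with "camera_matrix" (3x3 intrinsics, pixels), "k1" (the pictures are not rectified: a ray, as slopes to the right and down, at radius r is drawn at 1 + k1 r^2 times it, then the intrinsics apply), "rvec" (rotation vector, rad) and "tvec" (3), from world to camera coordinates, as OpenCV has them. Camera axes: x right, y down, z forward; pixel columns grow to the right and rows downward; lengths in m; the calibration is good to about 2 mm. A picture is of the moment at which its call begins: read the wrist's pose just before it. calibration takes no time and is no camera call; for the wrist camera it gives the pose at the moment of the call.
- hand_in(): hands the job in, once; it reports no verdict.
Trained networks look in the newest picture that a camera, given by its name, has taken for a name from the list of things; names that differ only in an ending like _2 or _b are one class to them, and where a whole thing is asked for, a point or a joint stands for the part that bears it (a point fixed in the world has none). Each returns a list of dicts, best first, with "conf" (0 to 1); they miss things now and then, are a little off and sometimes report something else, mostly with a low value. They report only what shows in the picture. A call takes as long as a camera call. They do not tell look-alikes from the thing itself.
- recognise(camera, name): "xy" ([column, row] in pixels, amid what is visible of it).
- outline_of(camera, name): "mask" (400x640 bool, what is visible of it) and "xy" ([column, row] in pixels, amid what is visible of it).
- place_of(camera, name): "xy" ([column, row] in pixels: a listed point, or the origin of a listed thing).
The state is a dict: "t": time; "q": joint angles; "joint_vel": joint speeds; "joint_torque": joint torques, N m; "eef_pos": TCP position; "tool_rot": TCP orientation; "contact_force": force on the tool from outside, world axes, zero at the start; "torque": the same for the moment, N m; "gripper_width": opening from 0.0 (shut) to 1.0 (fully open).
Only numpy, scipy, OpenCV 4.12 (cv2) and the standard library are available. Lean on these libraries where they do the work, as an engineer would, in place of code of your own. Each camera call takes 0.05 s, during which the arm holds its last target.

### The job

Pick up the orange connector housing from the black rubber mat and set it on the aluminium check fixture with its black round port facing the brass plunger. Push it home until the plunger is fully in and the housing sits flat and square, flush against the back stop and the side stop at once, and finish while still holding it pressed firmly against both stops. Do not move the blue bin, the grey tub or the screwdriver.

Things in the scene. Friction and masses are not known exactly. Their poses are not given: they have to be found in the camera images.
- housing: Loose orange connector housing, about 0.16 kg (varies): a flange 96 x 64 x 16 mm high (x, y, z) and centred on it a grip body 76 (x) x 32 (y) mm rising from 16 to 56 mm. Origin: centre of its underside. x points to the nose end, which carries a black round port 26 mm across; z up. Pressing it down on the deck adds friction drag that hides the force on the stops. It starts flat on the mat, nose roughly away from the robot (within about 0.8 rad).
- housing_nose (a point): Middle of the housing's nose end face (flat end of the flange), 48 mm along housing x from its origin, 8 mm above its underside.
- mat: Fixed black rubber mat 150 x 120 x 4 mm, origin at the centre of its underside, on the table. The housing starts on it. Mat and fixture may swap sides.
- nest: Fixed aluminium check fixture: deck 170 (x) x 130 (y) x 20 mm high, origin at the centre of its underside, on the table; x points to the back stop (away from the robot, within 0.4 rad), y to the side stop. Deck top is 20 mm over the table. A housing home in the corner, nose to the back stop, has its origin at (17, 15, 20) mm in this frame with its axes parallel to the fixture's. A blue plunger barrel sticks out behind the back stop to x = 105 mm, 39 mm above the table.
- back_stop: Dark steel bar on the deck, 14 mm high, 20 mm thick. Origin: bottom middle of its working face, which is 70 mm long, at fixture x = 65 mm, faces fixture -x and spans fixture y -33 to 37 mm. The brass plunger sticks out of it.
- side_stop: Dark steel bar on the deck, 14 mm high, 18 mm thick. Origin: bottom middle of its working face, which is 105 mm long, at fixture y = 47 mm, faces fixture -y and spans fixture x -50 to 55 mm.
- corner (a point): Where the planes of the two stop faces meet, on the deck top.
- plunger (a joint): Sprung brass plunger, 10 mm across, sliding in the back stop along fixture x. 0 = fully out (tip 10 mm proud of the stop face); 0.010 = tip flush with the stop face (fully in). It pushes back with about 2 N at the start and 6 N fully in.
- plunger_tip (a point): Centre of the plunger's round tip; at fixture y = 15 mm, 7.5 mm above the deck.
- bin: Bystander: loose empty blue open bin 110 x 150 x 60 mm high, origin at the centre of its underside.
- tub: Bystander: loose closed grey round tub with a white cap, 76 mm across, 75 mm high, origin at the centre of its underside.
- screwdriver: Bystander: loose screwdriver 180 mm long with green handle, lying along its x, between mat and fixture.
Things that resemble listed ones, but are neither listed nor needed, are in the scene too. What is meant by the housing is not green or red, and is the smaller of those in its own colour.

How it is judged:
On the way:
1. the housing is lifted clear of the mat (z of housing in the frame of mat above 0.024 m), for 0.1 s.
At the end, for the whole second after the job is handed in: Fingers still press the housing against back stop and side stop, over 1 N each; plunger in over 8.5 mm; nose at the back stop; origin within 3 mm of home along both fixture axes and at most 3 mm above the deck; square and level within 0.045 rad; still (contact force between housing and back_stop above 1 N and contact force between housing and side_stop above 1 N and contact force between the fingers and housing above 1 N and value of joint plunger above 0.0085 m and x of housing_nose in the frame of nest above 0.062 m and x of housing in the frame of nest between 0.014 and 0.02 m and y of housing in the frame of nest between 0.012 and 0.018 m and z of housing in the frame of nest below 0.023 m and angle between the x axis of housing and the x axis of nest, either way round below 0.045 rad and angle between housing's own z axis and vertical below 0.045 rad and linear speed of housing below 0.01 m/s); the arm keeps its last pose, push and grip.
It fails at once if the blue bin is moved more than 20 mm (distance of bin from where it was at the start of the episode above 0.02 m).
It fails at once if the tub is moved more than 20 mm (distance of tub from where it was at the start of the episode above 0.02 m).
It fails at once if the screwdriver is moved more than 20 mm (distance of screwdriver from where it was at the start of the episode above 0.02 m).
It also fails if it takes over 42 s, if anything falls off the work surface, if the arm or the gripper's body presses on something with over 40 N, if the wrist force passes 120 N, or if a joint passes its speed limit or range.

## Working session

There is one attempt and no reset: what is moved stays moved. The work goes in short steps, Python scripts to look and compute and a tool call to move; the robot and the scene stay as the last step left them, time stands still between calls to the robot, and variables do not carry over. Pictures are saved under pics/ and viewed, and the job is handed in when it is done.

Besides the shell and the picture viewer there is one more tool, called after ">>>" as name(argument=value, ...) on one line, values as JSON. move_arm: Moves the arm, as the interface text tells. Its arguments: {"type":"object","properties":{"steps":{"type":"array"},"newtons":{"type":"number"}},"required":["steps"]}

```bash
ls; mkdir -p pics; python3 - <<'E'
from station import *
import cv2
o=get_obs();print({k:o[k] for k in('t','eef_pos','tool_rot','gripper_width','contact_force')})
for c in('top','side'):
    im=read_camera(c);cv2.imwrite(f'pics/{c}0.png',im)
    print(c,calibration(c))
    for n in('housing','nest','mat','back_stop','side_stop'):
        print(n,[(round(d['conf'],2),[round(float(v)) for v in d['xy']]) for d in place_of(c,n)])
E
```

```text
pics
{'t': 0.0, 'eef_pos': array([0.27673806, 0.61500051, 0.2303182 ]), 'tool_rot': array([ 5.72620726e-04,  8.39724044e-01,  5.43012587e-01, -7.29547416e-04]), 'gripper_width': 1.001258458078386, 'contact_force': array([-0.0508634 ,  0.25930214,  0.75307635])}
top {'camera_matrix': array([[373.09506352,   0.        , 316.10421485],
       [  0.        , 373.09506352, 200.48366346],
       [  0.        ,   0.        ,   1.        ]]), 'k1': 0.01588086096906594, 'rvec': array([ 2.21865081, -2.15565874,  0.10175792]), 'tvec': array([-0.03060657,  0.5102965 ,  1.14508663])}
housing [(0.96, [263, 260]), (0.89, [251, 136]), (0.83, [258, 188]), (0.68, [200, 150]), (0.52, [358, 198])]
nest [(0.88, [368, 194])]
mat []
back_stop [(0.47, [366, 175])]
side_stop [(0.79, [356, 200])]
side {'camera_matrix': array([[476.94378016,   0.        , 317.02587228],
       [  0.        , 476.94378016, 194.96019297],
       [  0.        ,   0.        ,   1.        ]]), 'k1': 0.04293145370135334, 'rvec': array([ 2.42876645, -0.47518098,  0.1884766 ]), 'tvec': array([-0.48176002,  0.17241174,  1.07818551])}
housing [(0.91, [307, 156]), (0.87, [315, 105]), (0.72, [226, 188]), (0.7, [356, 138])]
nest [(0.76, [353, 257])]
mat [(0.72, [297, 156])]
back_stop [(0.87, [372, 241])]
side_stop [(0.82, [340, 244])]
```

View pics/top0.png

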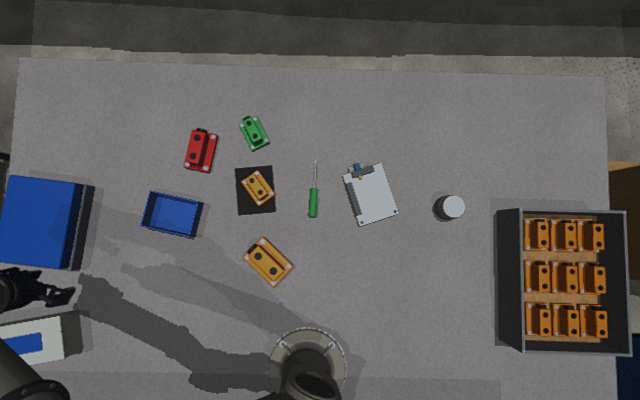

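View pics/side0.png

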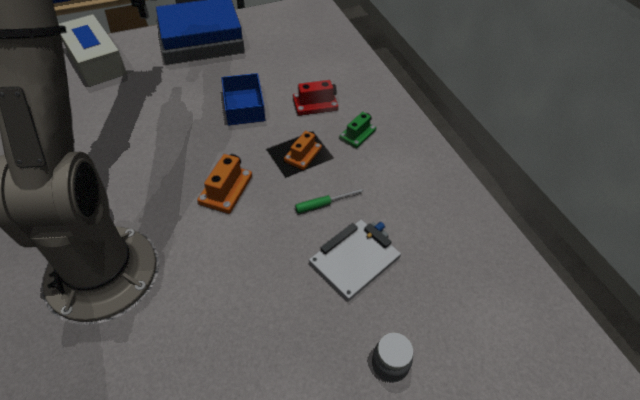

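The top view shows the target, the orange housing on the black mat, at about (258,188). The larger orange look-alike is at (268,261), off the mat. The fixture is at (370,194), with the back stop up the image and the side stop on the left. Next I'll get rough positions.

```bash
cat > h.py <<'E'
import numpy as np,cv2
from station import *
from scipy.spatial.transform import Rotation as R
def cam(c): 
    k=calibration(c); return k['camera_matrix'],k['k1'],R.from_rotvec(np.ravel(k['rvec'])).as_matrix(),np.ravel(k['tvec'])
def proj(P,C):
    K,k1,Rm,t=C;P=np.atleast_2d(P);p=P@Rm.T+t;s=p[:,:2]/p[:,2:]
    s=s*(1+k1*(s**2).sum(1,keepdims=True));return s*[K[0,0],K[1,1]]+[K[0,2],K[1,2]]
def unproj(uv,z,C):
    K,k1,Rm,t=C;D=np.array([k1,0,0,0,0])
    s=cv2.undistortPoints(np.float64(uv).reshape(-1,1,2),K,D).reshape(-1,2)
    d=np.c_[s,np.ones(len(s))]@Rm;o=-Rm.T@t
    return o+d*((z-o[2])/d[:,2:])
def box(x0,x1,y0,y1,z0,z1): return np.array([[x,y,z] for x in(x0,x1) for y in(y0,y1) for z in(z0,z1)])/1000
HB=[box(-48,48,-32,32,0,16),box(-38,38,-16,16,16,56)]
def place(P,x,y,th,z):
    c,s=np.cos(th),np.sin(th);return P@np.array([[c,-s,0],[s,c,0],[0,0,1]]).T+[x,y,z]
def hullmask(boxes,pose,C,S=4):
    m=np.zeros((400*S,640*S),np.uint8)
    for B in boxes:
        p=proj(place(B,*pose),C);p=(p+.5)*S-.5
        cv2.fillConvexPoly(m,cv2.convexHull(np.int32(np.round(p*16))).reshape(-1,2),255,shift=4)
    return cv2.resize(m,(640,400),interpolation=cv2.INTER_AREA)/255.
def edges(B):
    E=[(i,j) for i in range(8) for j in range(i) if bin(i^j).count('1')==1]
    return [(B[i],B[j]) for i,j in E]
def draw(im,boxes,pose,C,col=(255,0,255),S=1):
    for B in boxes:
        for a,b in edges(B):
            p=proj(place(np.array([a,b]),*pose),C)*S
            cv2.line(im,*[tuple(int(v) for v in q) for q in np.round(p)],col,1,cv2.LINE_AA)
def fit(mask,boxes,x0,z,C):
    from scipy.optimize import minimize
    mask=cv2.GaussianBlur(np.float32(mask),(0,0),1)
    f=lambda v:np.abs(cv2.GaussianBlur(np.float32(hullmask(boxes,(*v,z),C)),(0,0),1)-mask).sum()
    r=None
    for s in(1,.3):
        r=minimize(f,x0,method='Nelder-Mead',options=dict(initial_simplex=np.array(x0)+np.array([[0,0,0],[.012,0,0],[0,.012,0],[0,0,.2]])*s,xatol=1e-4,fatol=.05));x0=r.x
    return r.x,r.fun
E
python3 - <<'E'
from h import *
for c in('top','side'):
    im=cv2.imread(f'pics/{c}0.png');C=cam(c)
    if c=='top':
        print(unproj([[258,188]],.03,C),unproj([[247,175],[270,202]],.03,C))
        print('nest',unproj([[370,194]],.02,C),'bin',unproj([[173,214]],0,C),'tub',unproj([[449,207]],.03,C),'sd',unproj([[313,190],[315,160],[312,217]],.0,C))
    read_camera(c)
    for d in outline_of(c,'housing'): print(c,d['conf'],d['xy'],d['mask'].sum()); 
    for i,d in enumerate(outline_of(c,'housing')): np.save(f'm_{c}_{i}.npy',d['mask'])
    for d in outline_of(c,'nest'): print(c,'nest',d['conf'],d['xy'],d['mask'].sum()); np.save(f'n_{c}.npy',d['mask'])
a=cv2.imread('pics/top0.png')[140:240,225:425];cv2.imwrite('pics/topc.png',cv2.resize(a,None,fx=4,fy=4,interpolation=2))
a=cv2.imread('pics/side0.png')[110:310,250:430];cv2.imwrite('pics/sidec.png',cv2.resize(a,None,fx=3,fy=3,interpolation=2))
E
```

```text
[[0.54369573 0.1652667  0.03      ]] [[0.58323405 0.20093215 0.03      ]
 [0.501317   0.12654117 0.03      ]]
nest [[ 0.53634855 -0.18424314  0.02      ]] bin [[0.45675236 0.43250803 0.        ]] tub [[ 0.50204243 -0.42873159  0.03      ]] sd [[ 0.54579329 -0.00532471  0.        ]
 [ 0.64262854 -0.0089438   0.        ]
 [ 0.45976076 -0.0046412   0.        ]]
top 0.94 [252.2, 133.0] 585
top 0.88 [263.1, 188.8] 698
top 0.83 [202.7, 150.5] 1012
top 0.75 [266.1, 261.5] 1295
top nest 0.7 [368.8, 193.6] 2383
side 0.96 [314.0, 100.7] 1322
side 0.79 [307.6, 150.9] 851
side 0.77 [359.6, 129.2] 716
side nest 0.94 [356.0, 254.8] 4394
```

```bash
sleep 1
```

```text
(no output)
```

View pics/topc.png

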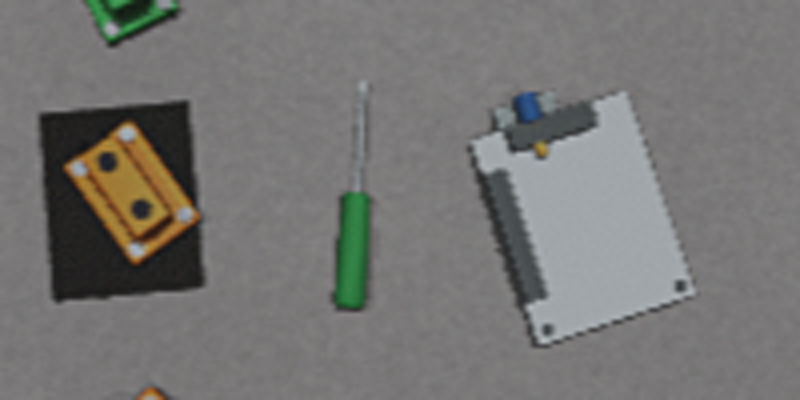

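View pics/sidec.png

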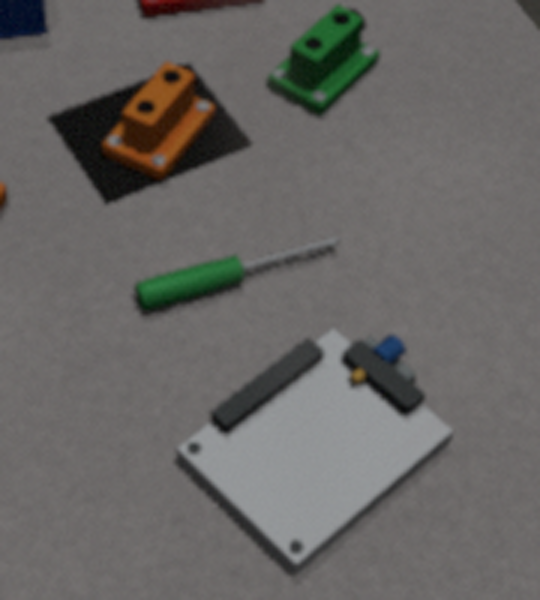

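The crops confirm that the housing's nose points up-left, with a yaw of about 0.7. The fixture's yaw is about 0.3, with its stops at the top and left. The screwdriver lies between the two. Now I'll fit the poses.

```bash
python3 - <<'E'
from h import *
NB=[box(-85,85,-65,65,0,20)]
for c,i in(('top',1),('side',1)):
    im=cv2.imread(f'pics/{c}0.png');C=cam(c)
    nm=np.load(f'm_{c}_{i}.npy')
    hsv=cv2.cvtColor(im,cv2.COLOR_BGR2HSV)
    near=cv2.dilate(np.uint8(nm),np.ones((9,9)))>0
    col=(hsv[...,1]>110)&(hsv[...,0]<28)&near
    col=cv2.morphologyEx(np.uint8(col),cv2.MORPH_CLOSE,np.ones((7,7)))
    for n,m in(('net',nm),('col',col)):
        r=fit(m,HB,[.54,.165,.72],.004,C);print(c,n,np.round(r[0],4),r[1],m.sum())
    draw(im,HB,(*r[0],.004),C)
    d=np.load(f'n_{c}.npy')
    r=fit(d,NB,[.536,-.184,.28],0,C);print(c,'nest',np.round(r[0],4),r[1],d.sum())
    draw(im,NB,(*r[0],0),C)
    a=im[140:240,225:425] if c=='top' else im[110:310,250:430]
    cv2.imwrite(f'pics/fit_{c}.png',cv2.resize(a,None,fx=3.8 if c=='top' else 3,fy=3.8 if c=='top' else 3,interpolation=2))
E
```

```text
top net [0.5466 0.1675 0.6697] 49.82066345214844 698
top col [0.5465 0.1688 0.6397] 31.93412208557129 689
top nest [ 0.5369 -0.1867  0.3413] 118.07219696044922 2383
side net [0.5504 0.1694 0.6936] 43.98265075683594 851
side col [0.5473 0.1679 0.6295] 35.954078674316406 907
side nest [ 0.5394 -0.185   0.3349] 412.96051025390625 4394
```

```bash
sleep 1
```

```text
(no output)
```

View pics/fit_top.png

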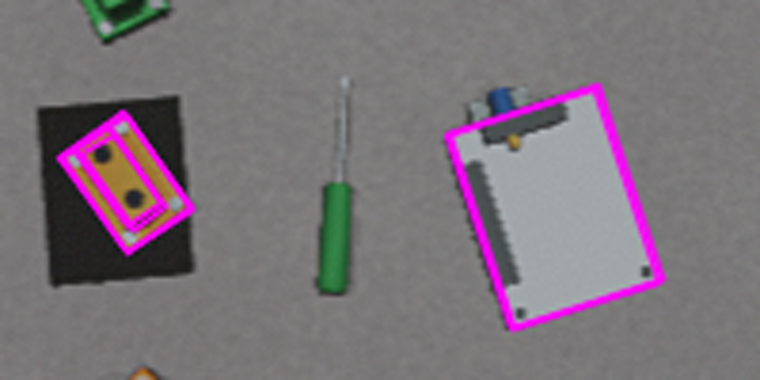

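View pics/fit_side.png

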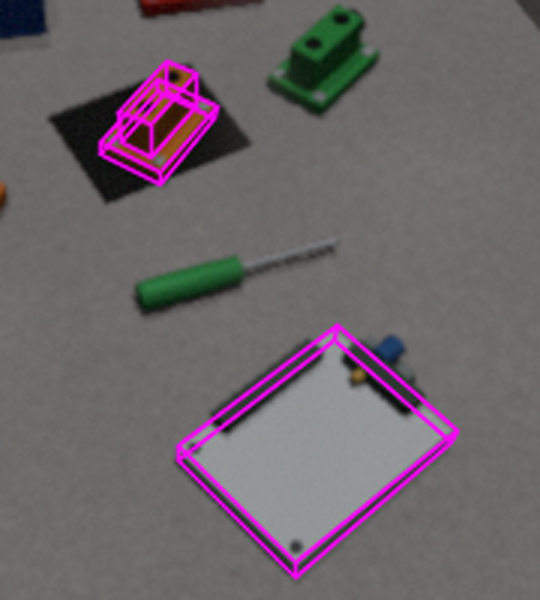

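Both cameras put the housing at about (0.547, 0.168) with yaw 0.64, and the nest at about (0.537, -0.186) with yaw 0.34. I'll move above the housing.

>>> move_arm(steps=[{"fingers": 85,"translation": [25,-44,0],"turn": 0.105},{"fingers": 85,"translation": [25,-44,0],"turn": 0.105},{"fingers": 85,"translation": [25,-44,0],"turn": 0.105},{"fingers": 85,"translation": [25,-44,0],"turn": 0.105},{"fingers": 85,"translation": [25,-44,0],"turn": 0.105},{"fingers": 85,"translation": [25,-44,0],"turn": 0.105},{"fingers": 85,"translation": [25,-44,0],"turn": 0.105},{"fingers": 85,"translation": [25,-44,0],"turn": 0.105},{"fingers": 85,"translation": [25,-44,0],"turn": 0.105},{"fingers": 85,"translation": [25,-44,0],"turn": 0.105}])

```text
t: 2.25
eef_pos: [0.5277, 0.1741, 0.2316]
tool_rot: [0.0, 0.453, 0.892, 0.0]
contact_force: [0.4, 0.4, -0.8]
gripper_width: 0.99
```

```bash
cat > look.py <<'E'
from h import *
import sys
C=cam('wrist');o=get_obs();im=read_camera('wrist');cv2.imwrite(f'pics/{sys.argv[1]}.png',im)
import pickle;pickle.dump(C,open(f'{sys.argv[1]}.pkl','wb'))
ax=R.from_quat(o['tool_rot'],scalar_first=True).as_matrix()
print(o['t'],o['eef_pos'],'xang',np.arctan2(ax[1,0],ax[0,0]),o['q'],o['gripper_width'],o['contact_force'])
E
python3 look.py w1
```

```text
2.25 [0.52770805 0.1741213  0.23159081] xang 2.2015241588952486 [-0.44815088  0.28079054  0.02089791  1.84566668 -0.00689752  1.01457921
  1.77709114] 0.9896360273335181 [ 0.37193385  0.42761359 -0.80622825]
```

```bash
sleep 1
```

```text
(no output)
```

View pics/w1.png

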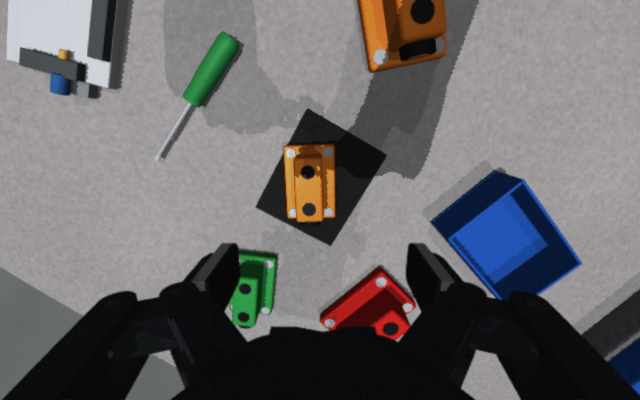

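The wrist view shows the housing at (310,183), square to the jaws, and part of the fixture at top left. I'll fit it from here.

```bash
python3 - <<'E'
from h import *
import pickle
C=pickle.load(open('w1.pkl','rb'));im=cv2.imread('pics/w1.png')
hsv=cv2.cvtColor(im,cv2.COLOR_BGR2HSV)
roi=np.zeros(im.shape[:2],bool);roi[125:240,265:355]=1
col=(hsv[...,1]>120)&(hsv[...,0]<28)&roi&(hsv[...,2]>60)
col=cv2.morphologyEx(np.uint8(col),cv2.MORPH_CLOSE,np.ones((13,13)))
for n,m in (('col',col),)+tuple((d['conf'],d['mask']) for d in outline_of('wrist','housing') if abs(d['xy'][0]-310)<30 and abs(d['xy'][1]-183)<30):
    r=fit(m,HB,[.547,.168,.64],.004,C);print(n,np.round(r[0],4),r[1],m.sum())
    if n=='col': draw(im,HB,(*r[0],.004),C)
cv2.imwrite('pics/w1f.png',cv2.resize(im[110:260,240:400],None,fx=4,fy=4,interpolation=2))
E
```

```text
col [0.5484 0.1673 0.6541] 92.24593353271484 3830
0.95 [0.5486 0.1676 0.6514] 153.0162353515625 3865
```

```bash
sleep 1
```

```text
(no output)
```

View pics/w1f.png

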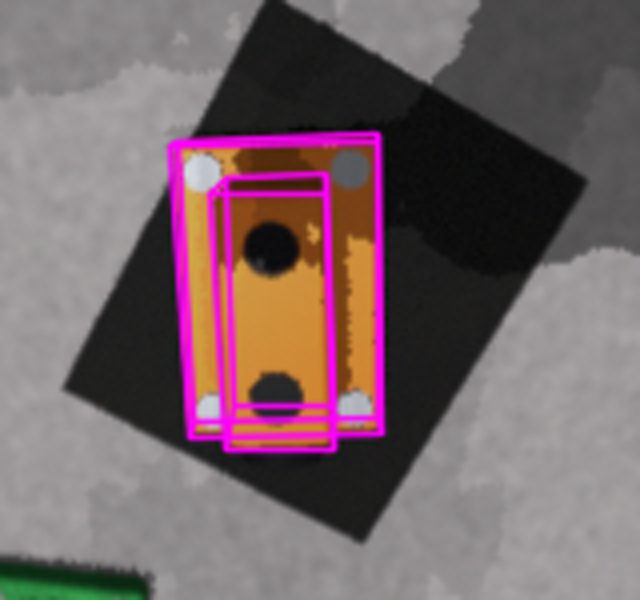

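The fit is (0.5485, 0.1674), and the edges suggest a yaw of about 0.63. The jaws are already aligned, and the black port is at the far end at about (275,455) in the crop. I'll descend and stop short for a check.

>>> move_arm(steps=[{"fingers": 85,"translation": [21,-7,-10],"turn": 0},{"fingers": 85,"translation": [0,0,-45],"turn": 0},{"fingers": 85,"translation": [0,0,-45],"turn": 0},{"fingers": 85,"translation": [0,0,-40],"turn": 0},{"fingers": 70,"translation": [0,0,-40],"turn": 0},{"fingers": 60,"translation": [0,0,-20],"turn": 0},{"fingers": 60,"translation": [0,0,0],"turn": 0}], newtons=60)

```text
t: 3.22
eef_pos: [0.5467, 0.1686, 0.0299]
tool_rot: [-0.001, 0.454, 0.891, -0.001]
contact_force: [0.5, 0.4, -0.0]
gripper_width: 0.7
```

```bash
python3 look.py w2
```

```text
3.225 [0.54667441 0.16858121 0.02989407] xang 2.198042261789357 [-0.41918134  0.57618281  0.01448641  1.9461015  -0.01397738  0.62267518
  1.80239088] 0.6996031678924445 [ 0.51880601  0.42049276 -0.03250775]
```

```bash
sleep 1
```

```text
(no output)
```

View pics/w2.png

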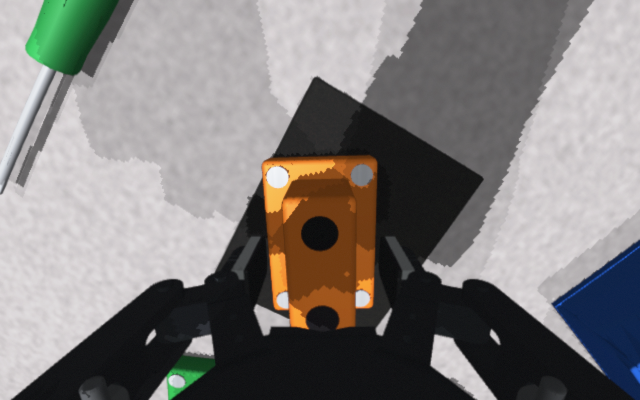

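The jaws straddle the grip body evenly: body columns 283–357, fingers at about 248 and 395. I'll close and lift.

>>> move_arm(steps=[{"fingers": 20,"translation": [0,0,-3],"turn": 0},{"fingers": 20,"translation": [0,0,0],"turn": 0},{"fingers": 20,"translation": [0,0,0],"turn": 0},{"fingers": 20,"translation": [0,0,0],"turn": 0},{"fingers": 20,"translation": [0,0,0],"turn": 0}], newtons=60)

```text
t: 3.9
eef_pos: [0.5488, 0.169, 0.0294]
tool_rot: [0.001, 0.455, 0.891, 0.001]
contact_force: [0.6, -0.3, 6.7]
gripper_width: 0.369
```

>>> move_arm(steps=[{"fingers": 20,"translation": [0,0,20],"turn": 0},{"fingers": 20,"translation": [0,0,35],"turn": 0},{"fingers": 20,"translation": [0,0,35],"turn": 0},{"fingers": 20,"translation": [0,0,20],"turn": 0},{"fingers": 20,"translation": [0,0,0],"turn": 0}], newtons=60)

```text
t: 4.53
eef_pos: [0.5487, 0.1688, 0.1396]
tool_rot: [0.001, 0.455, 0.891, 0.001]
contact_force: [-0.4, -0.3, -1.6]
gripper_width: 0.366
```

```bash
python3 look.py w3
```

```text
4.525 [0.54874714 0.16879865 0.13964772] xang 2.1977284979685177 [-0.42600682  0.41513656  0.02403066  1.88975004 -0.01305353  0.83395572
  1.80245638] 0.36624076729492105 [-0.37932898 -0.34817651 -1.61476867]
```

```bash
sleep 1
```

```text
(no output)
```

View pics/w3.png

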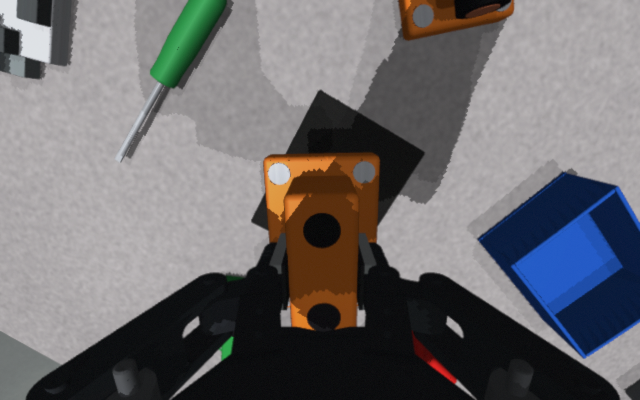

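The housing is held and lifted; the force shows about 1.6 N, which matches its weight. I'll move past the fixture to get a wrist view of it.

>>> move_arm(steps=[{"fingers": 20,"translation": [6,-20,15],"turn": -0.036},{"fingers": 20,"translation": [13,-45,15],"turn": -0.036},{"fingers": 20,"translation": [14,-45,15],"turn": -0.036},{"fingers": 20,"translation": [14,-45,15],"turn": -0.036},{"fingers": 20,"translation": [14,-45,10],"turn": -0.036},{"fingers": 20,"translation": [14,-45,0],"turn": -0.036},{"fingers": 20,"translation": [14,-45,0],"turn": -0.036},{"fingers": 20,"translation": [12,-45,0],"turn": -0.04},{"fingers": 20,"translation": [0,0,0],"turn": 0},{"fingers": 20,"translation": [0,0,0],"turn": 0}], newtons=60)

```text
t: 5.82
eef_pos: [0.6481, -0.1673, 0.2077]
tool_rot: [-0.001, 0.58, 0.815, -0.0]
contact_force: [0.4, 0.2, -2.2]
gripper_width: 0.365
```

```bash
python3 look.py w4; python3 - <<'E'
from station import *
for n in('nest','back_stop','side_stop','corner','plunger_tip','housing'):print(n,[(round(d['conf'],2),d['xy']) for d in place_of('wrist',n)])
E
```

```text
5.825 [ 0.64814877 -0.16732095  0.20769847] xang 1.904065444738069 [ 0.02311372  0.49321836  0.19332152  1.60203125 -0.10458682  1.05818819
  2.14952616] 0.365300732290084 [ 0.35108616  0.16902231 -2.24878643]
nest [(0.92, [339.5, 78.4])]
back_stop [(0.68, [339.9, 136.7])]
side_stop [(0.81, [384.1, 81.8])]
corner [(0.6, [343.8, 140.8])]
plunger_tip [(0.51, [350.9, 129.2])]
housing [(0.92, [533.7, 301.9]), (0.82, [322.6, 225.2]), (0.62, [380.5, 136.0])]
```

```bash
sleep 1
```

```text
(no output)
```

View pics/w4.png

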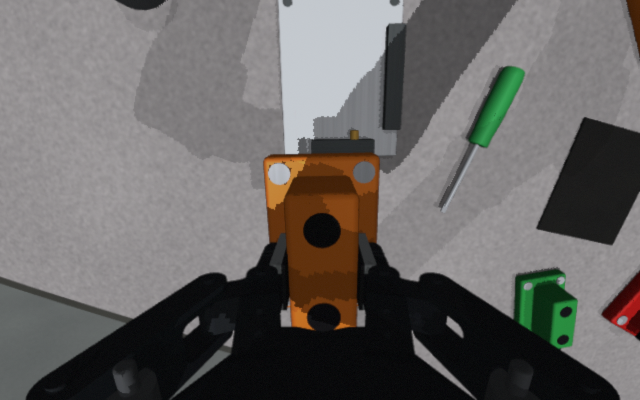

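The fixture is in clear view: deck columns 280–403, back stop at row 145, side stop at column 395. I'll overlay the fixture model and refine it.

```bash
cat > nestfit.py <<'E'
from h import *
import pickle,sys
from scipy.optimize import minimize
C=pickle.load(open('w4.pkl','rb'));im=cv2.imread('pics/w4.png')
g=cv2.cvtColor(im,cv2.COLOR_BGR2GRAY).astype(np.float32)
gs=cv2.GaussianBlur(g,(0,0),1.0)
# visible edges (local mm) side stop, back stop face, deck left edge
D=lambda a,b,n=60:np.linspace(a,b,n)/1000
segs={'side_face_top':D([-48,47,34],[53,47,34]),'side_out_top':D([-48,65,34],[40,65,34]),'side_near_top':D([-50,49,34],[-50,63,34],20),
'back_top':D([65,-31,34],[65,5,34],30),'back_left':D([67,-33,34],[80,-33,34],12),'deck_left':D([-55,-65,20],[55,-65,20]),'back_right':D([67,37,34],[80,37,34],12)}
gx=cv2.Sobel(gs,cv2.CV_32F,1,0);gy=cv2.Sobel(gs,cv2.CV_32F,0,1)
def prof(uv,n,offs):
    q=uv[None]+offs[:,None,None]*n
    return cv2.remap(gs,np.float32(q[...,0]),np.float32(q[...,1]),cv2.INTER_LINEAR)
offs=np.arange(-5,5.01,.25)
def resid(v,rep=False):
    out=[]
    for k,s in segs.items():
        uv=proj(place(s,*v,0),C);d=uv[-1]-uv[0];n=np.array([-d[1],d[0]])/np.linalg.norm(d)
        p=np.abs(np.gradient(prof(uv,n,offs).mean(1)))
        w=p**2;i=p.argmax();j=slice(max(i-3,0),i+4);e=(offs[j]*w[j]).sum()/w[j].sum()
        out.append((k,e,p.max()))
    return out
from scipy.optimize import least_squares
v=np.array([.5375,-.186,.335])
print([(k,round(float(e),2),round(float(p),1)) for k,e,p in resid(v)])
r=least_squares(lambda v:[e for k,e,p in resid(v) if p>1.5 or 1],v,diff_step=1e-3,loss='soft_l1',x_scale=[.01,.01,.05])
v=r.x;print(np.round(v,4));print([(k,round(float(e),2),round(float(p),1)) for k,e,p in resid(v)])
BX=[box(-85,85,-65,65,0,20),box(65,85,-33,37,20,34),box(-50,55,47,65,20,34)]
a=cv2.resize(im[0:170,260:430],None,fx=3.5,fy=3.5,interpolation=2)
C2=(np.array([[C[0][0,0]*3.5,0,(C[0][0,2]-260+.5)*3.5-.5],[0,C[0][1,1]*3.5,(C[0][1,2]+.5)*3.5-.5],[0,0,1]]),*C[1:])
draw(a,BX,(*v,0),C2);cv2.imwrite('pics/w4f.png',a)
E
python3 nestfit.py
```

```text
[('side_face_top', 2.77, 7.0), ('side_out_top', 0.49, 3.0), ('side_near_top', -0.46, 8.2), ('back_top', -0.82, 6.1), ('back_left', -0.21, 4.0), ('deck_left', -0.49, 5.8), ('back_right', -0.45, 5.9)]
[ 0.5375 -0.1863  0.3358]
[('side_face_top', 2.52, 7.1), ('side_out_top', 0.24, 3.0), ('side_near_top', -0.23, 8.2), ('back_top', -0.61, 6.1), ('back_left', -0.26, 4.0), ('deck_left', -0.73, 5.8), ('back_right', -0.49, 5.9)]
```

```bash
sleep 2
```

```text
(no output)
```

View pics/w4f.png

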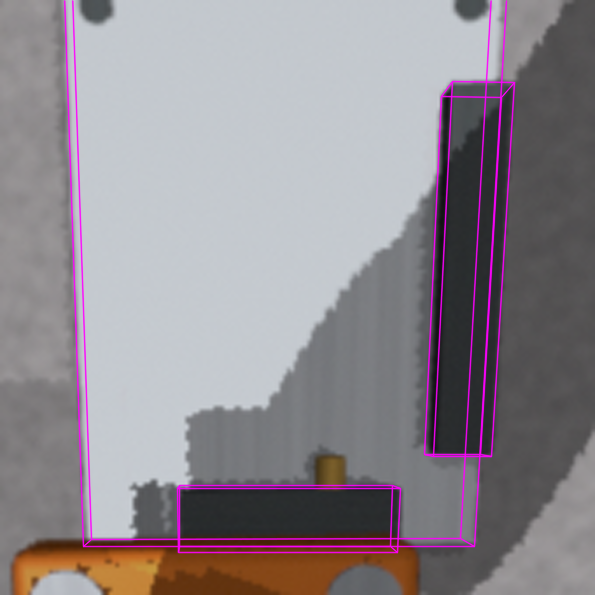

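The overlay matches the stops and plunger well: nest at (0.5375, -0.1863) with yaw 0.336. I'll go to the pre-seat pose, fixture-local (-5, 10), and hover there.

>>> move_arm(steps=[{"fingers": 20,"translation": [-20,-2,0],"turn": 0.003},{"fingers": 20,"translation": [-40,-4,0],"turn": 0},{"fingers": 20,"translation": [-40,-4,0],"turn": 0},{"fingers": 20,"translation": [-18,-1,-20],"turn": 0},{"fingers": 20,"translation": [0,0,-40],"turn": 0},{"fingers": 20,"translation": [0,0,-40],"turn": 0},{"fingers": 20,"translation": [0,0,-30],"turn": 0},{"fingers": 20,"translation": [0,0,-14],"turn": 0},{"fingers": 20,"translation": [0,0,0],"turn": 0},{"fingers": 20,"translation": [0,0,0],"turn": 0}], newtons=60)

```text
t: 7.42
eef_pos: [0.532, -0.1777, 0.0656]
tool_rot: [0.001, 0.578, 0.816, 0.0]
contact_force: [-0.1, -1.1, -1.4]
gripper_width: 0.37
```

```bash
python3 look.py w5; python3 - <<'E'
from h import *
C=cam('side');im=read_camera('side')
BX=[box(-85,85,-65,65,0,20),box(65,85,-33,37,20,34),box(-50,55,47,65,20,34)]
a=im.copy()
cv2.imwrite('pics/s5.png',np.vstack([cv2.resize(x[200:320,280:440],None,fx=4,fy=4,interpolation=2) for x in(a,)]))
E
```

```text
7.425 [ 0.53199835 -0.17768778  0.06555117] xang 1.908983282192729 [ 0.08347867  0.50863093  0.1634783   1.9720869  -0.1282839   0.66839453
  2.23626711] 0.3696975452827195 [-0.10903786 -1.09926258 -1.4001637 ]
```

```bash
sleep 1
```

```text
(no output)
```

View pics/s5.png

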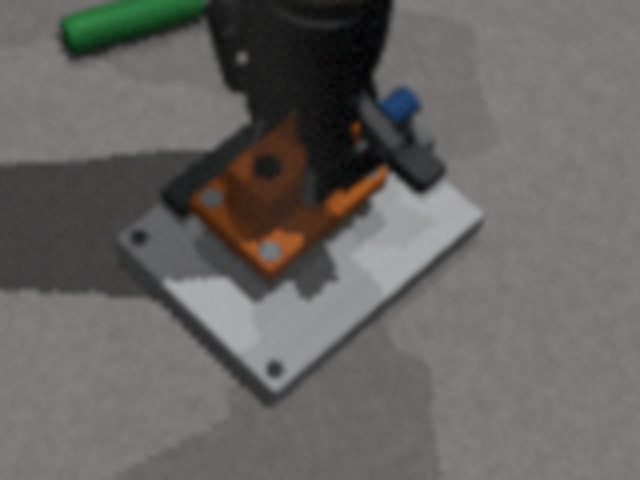

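View pics/w5.png

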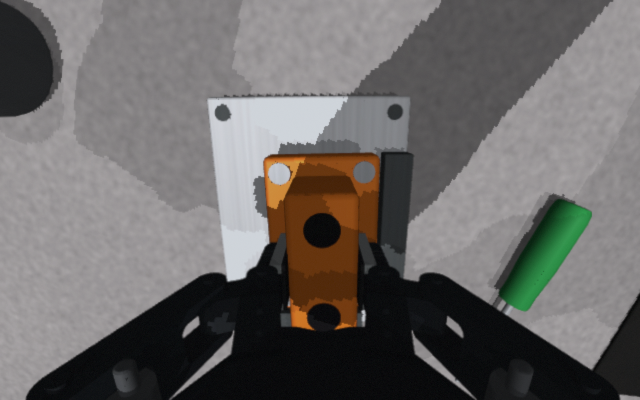

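The housing hovers inside the corner and is parallel to the fixture, with a small gap to the side stop (columns 380 and 382). I'll lower it gently.

>>> move_arm(steps=[{"fingers": 20,"translation": [0,0,-8],"turn": -0.002},{"fingers": 20,"translation": [0,0,-8],"turn": 0},{"fingers": 20,"translation": [0,0,-3],"turn": 0},{"fingers": 20,"translation": [0,0,0],"turn": 0}])

```text
t: 8.02
eef_pos: [0.5303, -0.1772, 0.0454]
tool_rot: [-0.001, 0.579, 0.815, -0.0]
contact_force: [-3.2, 1.8, 5.1]
gripper_width: 0.369
```

```bash
cat > st.py <<'E'
from h import *
import sys
n=np.array([.5375,-.1863]);th=.336
o=get_obs();Rm=R.from_quat(o['tool_rot'],scalar_first=True).as_matrix();M=np.array([[np.cos(th),np.sin(th)],[-np.sin(th),np.cos(th)]])
f=o['contact_force']
print('t',o['t'],'local mm',(M@(o['eef_pos'][:2]-n)*1000).round(2),'z',round(o['eef_pos'][2]*1000,2),'Floc',(M@f[:2]).round(2),'Fz',round(f[2],2),'yaw err',round(np.arctan2(Rm[1,0],Rm[0,0])-np.pi/2-th,4),'tilt',Rm[:2,2].round(4),'torq',np.round(o['torque'],2),o['gripper_width'])
E
python3 st.py
```

```text
t 8.025 local mm [-3.81 10.96] z 45.43 Floc [-2.43  2.72] Fz 5.12 yaw err 0.0001 tilt [-0.0015  0.0007] torq [0.27 0.56 0.03] 0.3694554427674922
```

It touches down at z = 45.4 mm as predicted. I'll ease off 1 mm, then slide toward the back stop.

>>> move_arm(steps=[{"fingers": 20,"translation": [0,0,1],"turn": 0},{"fingers": 20,"translation": [4.7,1.65,0],"turn": 0},{"fingers": 20,"translation": [4.7,1.65,0],"turn": 0},{"fingers": 20,"translation": [2.8,1,0],"turn": 0},{"fingers": 20,"translation": [0,0,0],"turn": 0}], newtons=80)

```text
t: 8.65
eef_pos: [0.5427, -0.1732, 0.0461]
tool_rot: [-0.0, 0.579, 0.815, -0.0]
contact_force: [-2.0, -1.0, -1.0]
gripper_width: 0.364
```

```bash
python3 st.py
```

```text
t 8.65 local mm [ 9.28 10.68] z 46.07 Floc [-2.26 -0.29] Fz -0.99 yaw err 0.0003 tilt [-0.0012 -0.    ] torq [-0.08  0.48  0.  ] 0.36364370433978954
```

>>> move_arm(steps=[{"fingers": 20,"translation": [2.8,1,0],"turn": 0},{"fingers": 20,"translation": [2.8,1,0],"turn": 0},{"fingers": 20,"translation": [2,0.7,0],"turn": 0},{"fingers": 20,"translation": [0,0,0],"turn": 0}])

```text
t: 9.15
eef_pos: [0.5501, -0.1706, 0.0461]
tool_rot: [-0.001, 0.579, 0.815, -0.0]
contact_force: [-5.3, -0.5, -0.2]
gripper_width: 0.36
```

```bash
python3 st.py
```

```text
t 9.15 local mm [17.04 10.69] z 46.05 Floc [-5.18  1.28] Fz -0.22 yaw err 0.0 tilt [-0.0015 -0.0001] torq [-0.32  1.12  0.02] 0.3599552685390749
```

Plunger force is climbing (5.2 N). Next I'll move toward the side stop.

>>> move_arm(steps=[{"fingers": 20,"translation": [-0.66,1.9,0],"turn": 0},{"fingers": 20,"translation": [-0.66,1.9,0],"turn": 0},{"fingers": 20,"translation": [-0.33,0.95,0],"turn": 0},{"fingers": 20,"translation": [0,0,0],"turn": 0}])

```text
t: 9.65
eef_pos: [0.5486, -0.1672, 0.0462]
tool_rot: [0.0, 0.58, 0.815, -0.001]
contact_force: [-4.2, -4.2, -1.8]
gripper_width: 0.358
```

```bash
python3 st.py
```

```text
t 9.65 local mm [16.77 14.35] z 46.22 Floc [-5.4  -2.61] Fz -1.79 yaw err -0.0015 tilt [-0.0004 -0.0015] torq [-1.09  1.   -0.13] 0.35837734532115173
```

>>> move_arm(steps=[{"fingers": 20,"translation": [1.9,0.66,0],"turn": 0},{"fingers": 20,"translation": [0.94,0.33,0],"turn": 0},{"fingers": 20,"translation": [-0.5,1.4,0],"turn": 0},{"fingers": 20,"translation": [0,0,0],"turn": 0},{"fingers": 20,"translation": [0,0,0],"turn": 0}])

```text
t: 10.28
eef_pos: [0.55, -0.1659, 0.0461]
tool_rot: [-0.0, 0.58, 0.815, -0.001]
contact_force: [-5.5, -6.8, -0.5]
gripper_width: 0.361
```

```bash
python3 st.py
```

```text
t 10.275 local mm [18.52 15.15] z 46.14 Floc [-7.45 -4.64] Fz -0.51 yaw err -0.0028 tilt [-0.0019 -0.0022] torq [-1.55  1.42 -0.21] 0.3610154314794331
```

>>> move_arm(steps=[{"fingers": 20,"translation": [1.9,0.66,0],"turn": 0},{"fingers": 20,"translation": [1.9,0.66,0],"turn": 0},{"fingers": 20,"translation": [-0.33,0.94,0],"turn": 0},{"fingers": 20,"translation": [0,0,0],"turn": 0},{"fingers": 20,"translation": [0,0,0],"turn": 0}])

```text
t: 10.9
eef_pos: [0.5502, -0.1656, 0.046]
tool_rot: [-0.002, 0.581, 0.814, -0.003]
contact_force: [-14.1, -9.1, 6.4]
gripper_width: 0.358
```

```bash
python3 st.py; python3 look.py w6;python3 - <<'E'
from h import *
im=read_camera('side')
cv2.imwrite('pics/s6.png',cv2.resize(im[200:320,280:440],None,fx=4,fy=4,interpolation=2))
E
```

```text
t 10.9 local mm [18.82 15.39] z 46.03 Floc [-16.3   -3.96] Fz 6.36 yaw err -0.0054 tilt [-0.0073 -0.0031] torq [-2.14  3.09 -0.38] 0.35775581923604505
10.9 [ 0.55019103 -0.16556697  0.04602519] xang 1.9013558393606025 [ 0.05593985  0.56020345  0.16320422  1.94083564 -0.13443018  0.65749766
  2.20309387] 0.35775581923604505 [-14.0818571   -9.10733666   6.35611301]
```

```bash
sleep 1
```

```text
(no output)
```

View pics/s6.png

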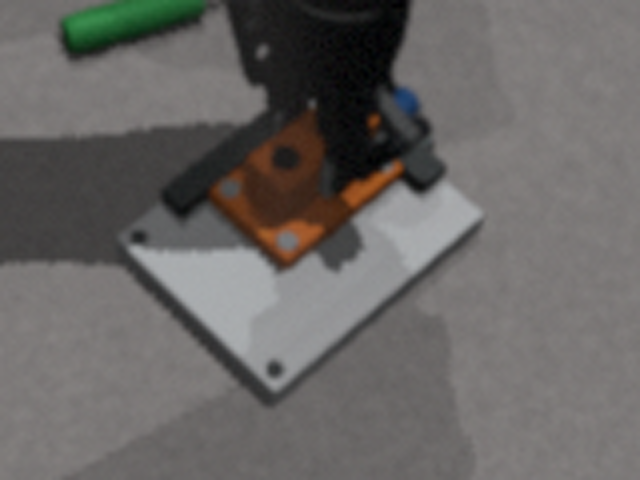

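View pics/w6.png

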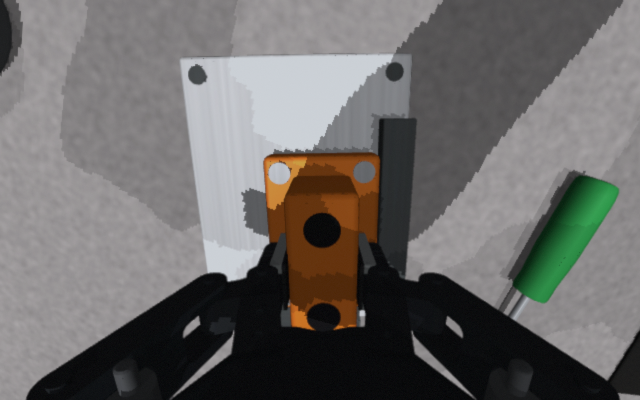

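x now has a hard stop: 16 N at local x 18.8. Friction there could be masking the side-stop force. I'll ease back in x, lift slightly, push harder in y, then restore x.

>>> move_arm(steps=[{"fingers": 20,"translation": [-1.9,-0.66,0.8],"turn": 0},{"fingers": 20,"translation": [-0.66,1.9,0],"turn": 0},{"fingers": 20,"translation": [-0.5,1.4,0],"turn": 0},{"fingers": 20,"translation": [0,0,0],"turn": 0}])

```text
t: 11.5
eef_pos: [0.5498, -0.1645, 0.0467]
tool_rot: [0.001, 0.581, 0.814, -0.003]
contact_force: [-5.2, -14.8, -6.1]
gripper_width: 0.36
```

```bash
python3 st.py
```

```text
t 11.5 local mm [18.8 16.5] z 46.7 Floc [ -9.79 -12.27] Fz -6.09 yaw err -0.0053 tilt [-0.0018 -0.006 ] torq [-3.48  1.41 -0.32] 0.36020322775919383
```

>>> move_arm(steps=[{"fingers": 20,"translation": [0,0,-0.5],"turn": 0},{"fingers": 20,"translation": [1.4,0.5,0],"turn": 0},{"fingers": 20,"translation": [0,0,0],"turn": 0.004},{"fingers": 20,"translation": [0,0,0],"turn": 0},{"fingers": 20,"translation": [0,0,0],"turn": 0}])

```text
t: 12.12
eef_pos: [0.5498, -0.1646, 0.0466]
tool_rot: [-0.0, 0.58, 0.814, -0.004]
contact_force: [-11.8, -14.5, 2.5]
gripper_width: 0.361
```

```bash
python3 st.py; python3 look.py w7;python3 - <<'E'
from h import *
import pickle
C=pickle.load(open('w7.pkl','rb'));im=cv2.imread('pics/w7.png')
S=3
a=cv2.resize(im[30:260,170:430],None,fx=S,fy=S,interpolation=2)
C2=(np.array([[C[0][0,0]*S,0,(C[0][0,2]-170+.5)*S-.5],[0,C[0][1,1]*S,(C[0][1,2]-30+.5)*S-.5],[0,0,1]]),*C[1:])
n=(.5375,-.1863,.336)
draw(a,[box(-85,85,-65,65,0,20),box(-50,55,47,65,20,34)],(*n,0),C2)
# home housing
hp=place(np.array([[.017,.015,0]]),*n,0)[0]
draw(a,HB,(hp[0],hp[1],.336,.02),C2,(0,255,0))
cv2.imwrite('pics/w7f.png',a)
im=read_camera('side')
C=cam('side');S=4
a=cv2.resize(im[200:320,280:440],None,fx=S,fy=S,interpolation=2)
C2=(np.array([[C[0][0,0]*S,0,(C[0][0,2]-280+.5)*S-.5],[0,C[0][1,1]*S,(C[0][1,2]-200+.5)*S-.5],[0,0,1]]),*C[1:])
draw(a,[box(-85,85,-65,65,0,20),box(65,85,-33,37,20,34),box(-50,55,47,65,20,34)],(*n,0),C2)
draw(a,HB,(hp[0],hp[1],.336,.02),C2,(0,255,0))
cv2.imwrite('pics/s7f.png',a)
E
```

```text
t 12.125 local mm [18.81 16.41] z 46.58 Floc [-15.92  -9.83] Fz 2.51 yaw err -0.003 tilt [-0.0041 -0.0058] torq [-3.36  2.36 -0.56] 0.36144953325241563
12.125 [ 0.54984482 -0.16460582  0.04658284] xang 1.903752977365017 [ 0.05224537  0.55713936  0.16419024  1.94510739 -0.13209054  0.65259497
  2.20111612] 0.36144953325241563 [-11.78998168 -14.53120969   2.50930345]
```

```bash
sleep 1
```

```text
(no output)
```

View pics/w7f.png

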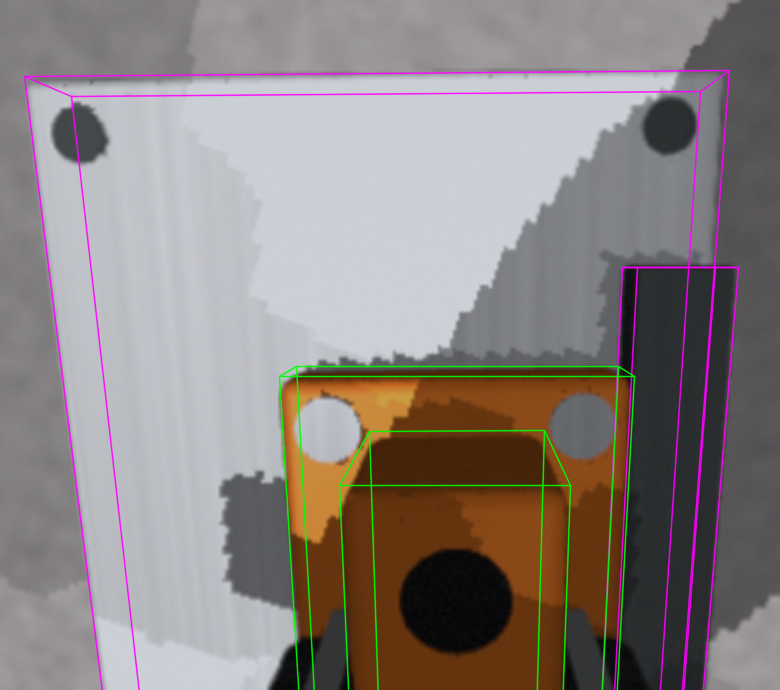

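View pics/s7f.png

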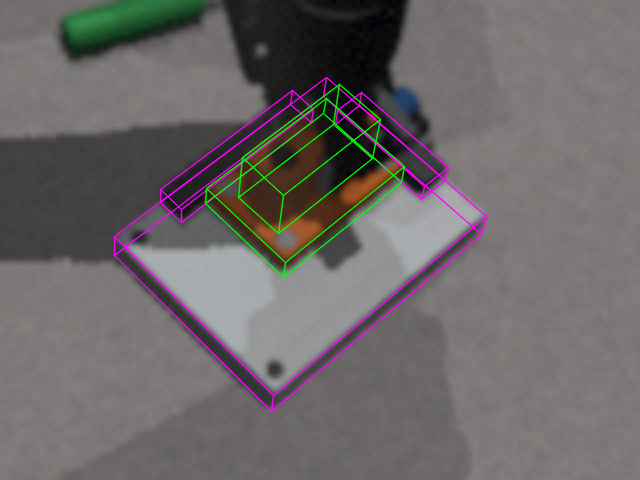

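The wrist overlay has the real housing coinciding with the home model (green) to within a couple of pixels. Both stops carry force, 15.9 N in x (including about 6 N of plunger) and 9.8 N in y. I'll hold and check that it is steady, with a touch more side push.

>>> move_arm(steps=[{"fingers": 20,"translation": [-0.25,0.7,0],"turn": 0},{"fingers": 20,"translation": [0,0,0],"turn": 0},{"fingers": 20,"translation": [0,0,0],"turn": 0},{"fingers": 20,"translation": [0,0,0],"turn": 0},{"fingers": 20,"translation": [0,0,0],"turn": 0},{"fingers": 20,"translation": [0,0,0],"turn": 0},{"fingers": 20,"translation": [0,0,0],"turn": 0},{"fingers": 20,"translation": [0,0,0],"turn": 0}])

```text
t: 13.22
eef_pos: [0.5499, -0.1645, 0.0466]
tool_rot: [0.0, 0.58, 0.814, -0.004]
contact_force: [-10.9, -15.7, 3.1]
gripper_width: 0.36
```

```bash
python3 st.py; python3 - <<'E'
from h import *
C=cam('top');im=read_camera('top');S=6
a=cv2.resize(im[150:240,330:420],None,fx=S,fy=S,interpolation=2)
cv2.imwrite('pics/t8.png',a)
E
python3 st.py
```

```text
t 13.225 local mm [18.84 16.46] z 46.63 Floc [-15.44 -11.26] Fz 3.07 yaw err -0.0034 tilt [-0.0035 -0.0065] torq [-3.69  2.17 -0.5 ] 0.3597093393927862
t 13.275 local mm [18.8  16.48] z 46.61 Floc [-13.95 -11.  ] Fz 1.77 yaw err -0.0035 tilt [-0.0035 -0.0065] torq [-3.72  2.21 -0.52] 0.3623045939852321
```

```bash
sleep 1
```

View pics/t8.png

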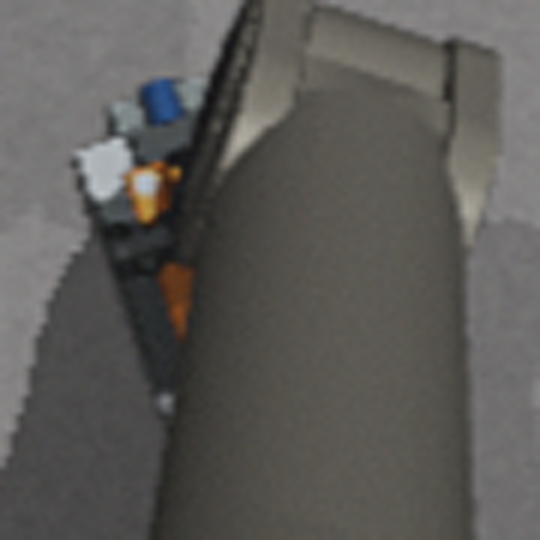

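Forces are steady, the top view shows the flange corner meeting the back stop at about (150,165), and nothing is moving. I'm handing in.

```bash
python3 -c "
from station import *
print(hand_in())"; python3 st.py
```

```text
the job is handed in; nothing more can be done
None
the job is handed in; nothing more can be done
```

The orange housing is seated in the fixture corner with its port to the plunger, and I handed in at about 13.3 s with it still gripped at 80 N and pressed against both stops. `hand_in()` gives no verdict, so the result rests on my own checks.

**Final checks:**
- **Forces:** about 14–15 N toward the back stop (around 6 N of that is the plunger) and about 11 N toward the side stop. Both were steady over 1 s. These come from the wrist sensor, so friction is included. I pushed sideways again with the x push eased off, to make sure the side stop carries real load.
- **Position:** the x push met a hard stop at fixture x of about 18.8 mm, against the 18.2 mm I predicted for home. The wrist overlay had the housing on the home outline to within a couple of pixels.
- **Square and level:** gripper yaw error was about 0.003 rad and tilt about 0.007 rad.

**Small disagreements:**
- The tool's y reading was 16.5 mm against an ideal 15, and its height was 1.2 mm above first touchdown. I put both down to compliance, slight slip in the grip and fixture-fit error.
- The plunger was not measured directly. Its depth is inferred from the hard stop and from the last top view, where the flange meets the back stop.

The path kept clear of the bin, tub and screwdriver, but I did not measure their positions again at the end.

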